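# Load the drill jig and hold it shut

## Task

Load the drill jig: lay the brass blank between the locating pins and push it firmly down until it sits level on the rest strips, then take the jig plate by its red handle and lower it over the two dowels, the large hole on the large dowel, until it lies flat on the blank. Finish while holding: keep the plate pressed down on the blank with a steady push of about 15 N so the clamp can be put on, and do not let go. Leave everything else on the bench where it is.

Things in the scene. Friction and masses are not known exactly. Their poses are not given: they have to be found in the camera images.
- jig: Drill jig base, fixed: a grey T-slot plate (250 x 160 x 20 mm) with a black steel base on it (150 along x, 84 along y, top face at z = 38 mm). Origin: underside centre of the grey plate, on the bench; x is the long axis, towards the large dowel; z up. Strap clamps with studs at x = +-100 mm, top at z = 46 mm. A red dot marks the corner (68, 32) mm. The sides at x = 0 are open for fingers.
- nest (a point): Middle of the nest, jig (0, 0, 42) mm: where the underside centre of the blank belongs. Axes as the jig's. Two rest strips across y at x = +-36 mm have their tops at this height. Eight 8 mm locating pins with bevelled ends, tops 6 mm higher, at (x, y) = (+-28, +-30.5) and (+-45.5, +-12) mm, leave 1.5 mm on each side of the blank.
- dowel_big (a point): Tip of the large round-nosed dowel, 12 mm diameter, jig (62, 0, 66) mm; it stands 28 mm above the black base.
- dowel_small (a point): Tip of the small round-nosed dowel, 8 mm diameter, jig (-62, 0, 66) mm.
- blank: Loose brass workpiece, 80 (x) x 50 (y) x 10 mm thick, about 0.3 kg, with two 12 mm through holes at x = +-24 mm, lying flat on the bench. Origin: centre of its underside. Either way round fits the nest. In the nest its top is 52 mm above the bench.
- jig_plate: Loose aluminium plate, 150 (x) x 76 (y) x 12 mm, about 0.45 kg, flat on the bench, red handle up. Origin: underside centre; x towards the large dowel hole; z up. Four dark bushings stand 3 mm above it at (+-22, +-18.5) mm. A red dot marks the corner (68, 32) mm, as on the jig. At the start its heading is within 1 rad of the jig's. Seated, its underside is 52 mm above the bench.
- handle (a point): Centre of the handle bar, 40 mm above the plate's underside; axes as the plate's. The square bar is 80 mm long in x, 14 mm wide in y, from 33 to 47 mm above the plate's underside, on two feet at x = +-34 mm: grip it across y.
- plate_hole_big (a point): Centre of the large dowel hole (14 mm, 1 mm clearance all round) at the plate's underside, plate (62, 0, 0) mm.
- plate_hole_small (a point): Centre of the small dowel hole (10 mm, 1 mm clearance all round) at the plate's underside, plate (-62, 0, 0) mm.
- collet_a: Bystander: steel spring collet standing on the bench, 33 mm diameter, 40 mm high. Origin under its centre.
- collet_b: Bystander: as collet_a.
- collet_c: Bystander: smaller collet, 26 mm diameter, 40 mm high.
- tub: Bystander: closed white plastic tub with a blue band, 93 mm diameter, 59 mm high. Origin under its centre.
- taper_arbor: Bystander: dark steel milling arbor standing taper up, 68 mm diameter, 150 mm high. Origin under its centre.
- bottle: Bystander: clear bottle with a yellow label, 72 mm diameter, 240 mm high. Origin under its centre.
- wrench: Bystander: steel wrench lying flat, 180 mm long. Origin under its middle.
- toolmakers_clamp: Bystander: toolmaker's clamp lying flat, about 145 x 100 x 16 mm. Origin under its middle.
Mind the look-alikes: they are no part of the job. Of the things that look like the jig_plate, the smaller one is meant. Of the things that look like the blank, the smaller one is meant.

How it is judged:
By the outcome, as a careful person would: the job done as asked, in the order asked, and still so for the second after the job is handed in, while the arm keeps its last pose, push and grip.
It also fails if it takes over 61 s, if anything falls off the work surface, if the arm or the gripper's body presses on something with over 40 N, if the wrist force passes 120 N, or if a joint passes its speed limit or range.

## Robot

A 6-joint arm with a two-finger parallel gripper is mounted at the origin on the work surface. World frame = base frame: x ahead of the robot, y to its left, z up, the work surface at z = 0. Lengths are in m, angles in rad, forces in N, time in s.
With the tool pointing down it reaches from about 0.25 to 0.725 m from the base axis. Payload 4 kg.
Tool frame: the origin (TCP) lies midway between the tips of the shut fingers; the grasp point (between the pads) lies grip_point_offset behind it (grip_point_offset is the distance from the TCP to the grasp point, in m); z points along the fingers, y is the line along which they close (so a half turn about z gives the same grasp; the last joint's range is limited). The gripper opens to 85 mm and grips with 20 to 120 N. Pads are 22 mm wide; open, the fingers measure 114 mm over their backs; the gripper's body (76 mm by 85 mm) begins 54 mm behind the grasp point. The pads swing forward as they close: fully open they stand 13 mm farther back than shut.
Start: joints at [-1.126, 0.241, 0.005, 1.335, 0, 1.571], TCP at [0.215, -0.451, 0.231] pointing down, gripper open.
Joint ranges: [-2.72, 2.72], [-1.05, 1.87], [-1.09, 1.28], [-1.99, 2.15], [-1.42, 1.44], [-3.14, 3.14]. Speed limits (rad/s): [2.79, 2.79, 3.14, 3.14, 3.14, 3.14].

## Interface

Orientations are given as a unit quaternion [x, y, z, w].
In Python, from workcell import * gives the robot as it stands. The module is installed in compiled form; this text tells all that it offers.
- The arm moves only by the tool arm_command, never from a script. Its arguments are lists of equal length, an entry for each row: "slide": the shift along the tool's x, y, z in cm, a list of three; "spin": the turn about the tool's z in degrees. A call has exactly 5 rows; each row is the pose to reach, as a shift and turn from the pose commanded when the call began, along the tool's axes at that moment; what a row does not reach only later rows make up. A row lasts 1/8 s, in which the tool goes at most 62.5 mm and 10.7 degrees, less where a joint would pass 70% of its speed; a pose out of reach is approached as far as the arm can. A call with a gripper value outside its range is refused whole. "jaw" is the finger opening in cm, from 0 to 8.54, set as the call begins (left out, the last holds). The fingers move at their own pace and stop on an object; the grip force is fixed at half the most. Time passes only in rows, so rows that repeat a pose let the fingers close, or fill a call up. It gives the time, the measured TCP pose, the force, the opening and the grip force at its end, in the units of the state.
- get_obs(): the state, without advancing time (a new reading comes with each control period).
- camera(name): name is "side" or "top"; returns a dict with "pixels" (420x560x3 uint8, red, green, blue), "range_z" (420x560 float32, m along the optical axis (not along the pixel's ray), 0 where there is no reading), "intrinsics" (3x3 intrinsics, pixels), "k1" (the pictures are not rectified: a ray, as slopes to the right and down, at radius r is drawn at 1 + k1 r^2 times it, then the intrinsics apply), "rvec" (rotation vector, rad) and "tvec" (3), from world to camera coordinates, as OpenCV has them. Camera axes: x right, y down, z forward; pixel columns grow to the right and rows downward; lengths in m; the calibration is good to about 2 mm. A picture is of the moment at which its call begins.
- job_done(): hands the job in; it is judged then, once.
Trained networks look in a picture, given as the dict that the camera call returned (one of the last four; its "shot" number tells which), for a name from the list of things; names that differ only in an ending like _2 or _b are one class to them, and where a whole thing is asked for, a point or a joint stands for the part that bears it (a point fixed in the world has none). Each returns a list of dicts, best first, with "confidence" (0 to 1); they miss things now and then, are a little off and sometimes report something else, mostly with a low value. They report only what shows in the picture. A call takes as long as a camera call. They do not tell look-alikes from the thing itself.
- recognise(picture, thing): "centre" ([column, row] in pixels, amid what is visible of it).
- landmark_of(picture, thing): "centre" ([column, row] in pixels: a listed point, or the origin of a listed thing).
The state is a dict: "clock": time; "joint_pos": joint angles; "joint_vel": joint speeds; "tau": joint torques, N m; "eef_pos": TCP position; "tool_rot": TCP orientation; "ft_force": force on the tool from outside, world axes, zero at the start; "ft_torque": the same for the moment, N m; "grip_width": finger opening in m; "grasp_force": force on a finger pad.
Only numpy, scipy, OpenCV 4.12 (cv2) and the standard library are available. Lean on these libraries where they do the work, as an engineer would, in place of code of your own. Each camera call takes 0.05 s, during which the arm holds its last target. There are 200 camera calls.

## Working session

There is one attempt and no reset: what is moved stays moved. The work goes in short steps, Python scripts to look and compute and a tool call to move; the robot and the scene stay as the last step left them, time stands still between calls to the robot, and variables do not carry over. Pictures are saved under pics/ and viewed, at most 10 in all, crops included, and the job is handed in when it is done.

Besides the shell and the picture viewer there is one more tool, called in YAML: its name, and indented under it one key for each argument. arm_command: Moves the arm, as the interface text tells. Its arguments: {"type":"object","properties":{"slide":{"type":"array","items":{"type":"array","items":{"type":"number"}}},"spin":{"type":"array","items":{"type":"number"}},"jaw":{"type":"number"}},"required":["slide","spin"]}

```bash
mkdir -p pics
cat > h.py <<'E'
from workcell import *
import numpy as np, cv2
from scipy.spatial.transform import Rotation as R
def undist(c,px):
    K=c["intrinsics"];return cv2.undistortPoints(np.array(px,float).reshape(-1,1,2),K,np.array([c["k1"],0,0,0,0.])).reshape(-1,2)
def world(c,px,z):
    """pixels -> world on plane z"""
    s=undist(c,px);Rm=cv2.Rodrigues(np.array(c["rvec"],float))[0];t=np.array(c["tvec"],float).ravel()
    d=np.c_[s,np.ones(len(s))]@Rm;o=-Rm.T@t
    return o+d*((z-o[2])/d[:,2])[:,None]
def cloud(c):
    v,u=np.mgrid[:420,:560];s=undist(c,np.c_[u.ravel(),v.ravel()]);z=c["range_z"].ravel()
    p=np.c_[s*z[:,None],z];Rm=cv2.Rodrigues(np.array(c["rvec"],float))[0]
    w=(p-np.array(c["tvec"],float).ravel())@Rm;w[z==0]=np.nan
    return w.reshape(420,560,3)
def save(c,n): cv2.imwrite("pics/"+n,c["pixels"][:,:,::-1])
E
python3 - <<'E'
from h import *
c=camera("top");d=camera("side")
im=np.hstack([c["pixels"],d["pixels"]]);
save(c,"t0.png");save(d,"s0.png")
for k in(c,d):
    Rm=cv2.Rodrigues(np.array(k["rvec"],float))[0];print(-Rm.T@np.array(k["tvec"]).ravel(),Rm[2],k["k1"],k["intrinsics"][0])
for n in["jig","nest","dowel_big","dowel_small","blank","jig_plate","handle","plate_hole_big","plate_hole_small"]:
    for nm,k in(("t",c),("s",d)):
        print(n,nm,[(np.round(r["centre"]).astype(int).tolist(),round(r["confidence"],2)) for r in landmark_of(k,n)[:4]])
print(get_obs(),globals().get("grip_point_offset"))
E
```

```text
[0.37450851 0.02076537 1.33910189] [ 0.10315991 -0.01175571 -0.99459531] -0.03885298682867037 [380.56663571   0.         278.14517823]
[ 0.41208873 -0.88706182  1.07920603] [ 0.06057577  0.66160595 -0.74740093] -0.027180857244037095 [473.13334021   0.         276.66142633]
jig t [([274, 208], 0.74)]
jig s [([289, 215], 0.62), ([228, 183], 0.18)]
nest t [([271, 200], 0.69)]
nest s [([264, 149], 0.74), ([287, 206], 0.59)]
dowel_big t [([260, 186], 0.74)]
dowel_big s [([311, 198], 0.61), ([330, 325], 0.53)]
dowel_small t [([278, 223], 0.85), ([184, 218], 0.28)]
dowel_small s [([268, 208], 0.62), ([289, 207], 0.43)]
blank t [([185, 260], 0.76), ([184, 219], 0.63)]
blank s [([218, 153], 0.84), ([263, 147], 0.58)]
jig_plate t [([370, 210], 0.89), ([377, 297], 0.63)]
jig_plate s [([174, 346], 0.92), ([302, 318], 0.6)]
handle t [([368, 211], 0.85), ([382, 301], 0.72), ([372, 209], 0.21)]
handle s [([174, 336], 0.95), ([303, 311], 0.55)]
plate_hole_big t [([398, 315], 0.84), ([132, 219], 0.74), ([375, 195], 0.65), ([333, 249], 0.25)]
plate_hole_big s [([157, 380], 0.92), ([331, 322], 0.81), (
[... 181 characters left out ...]
ock': 1.0, 'joint_pos': array([-1.12603119e+00,  2.40589695e-01,  5.01901290e-03,  1.33521889e+00,
        3.33590206e-06,  1.57079953e+00]), 'joint_vel': array([ 0.00042244, -0.00045147,  0.00031542,  0.00210606,  0.00087808,
        0.00139779]), 'tau': array([ 2.58949021e-04, -3.72214293e+01,  2.52697474e+01,  1.10055895e-03,
       -3.18970126e-05,  3.14616557e-06]), 'eef_pos': array([ 0.21512437, -0.45135652,  0.23131889]), 'tool_rot': array([9.75375087e-01, 2.20552580e-01, 2.37170461e-06, 2.92601307e-06]), 'ft_force': array([ 0.89634305, -0.68250169, -0.19566583]), 'ft_torque': array([ 0.02838147, -0.00116123,  0.05903204]), 'grasp_force': 0.0, 'grip_width': 0.08583998471009781} 0.0187
```

View pics/t0.png

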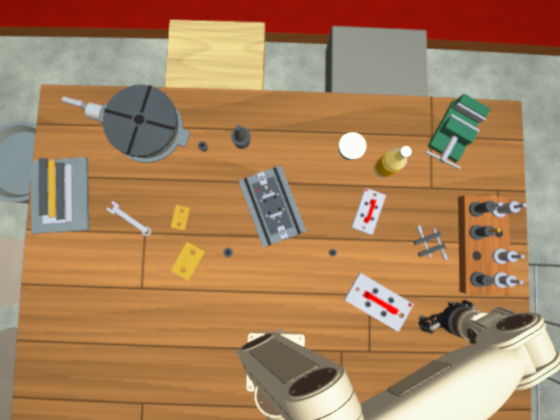

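View pics/s0.png

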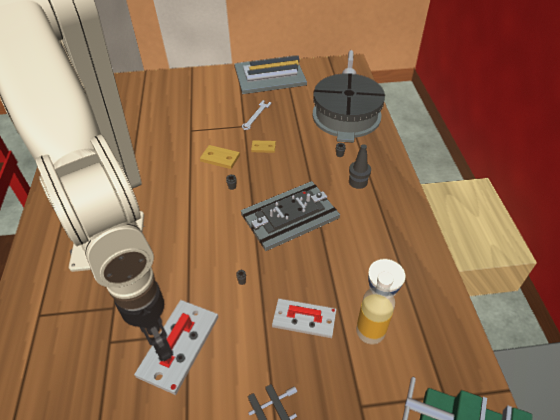

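Top view: small blank at (180,217), jig at (272,206), small plate at (369,211); the larger plate (379,301) and blank (187,261) are the look-alikes. Side view: small blank (263,147), jig (290,213), small plate (304,318).

```bash
cat > seg.py <<'E'
from h import *
def rect(c,mask,z):
    n,l,st,ce=cv2.connectedComponentsWithStats(mask.astype(np.uint8))
    k=1+np.argmax(st[1:,4]);m=(l==k).astype(np.uint8)
    ct=max(cv2.findContours(m,0,cv2.CHAIN_APPROX_NONE)[0],key=cv2.contourArea).reshape(-1,2)
    w=world(c,ct,z)[:,:2].astype(np.float32)
    (x,y),(a,b),th=cv2.minAreaRect(w*1000)
    if a<b:a,b,th=b,a,th+90
    return np.round([x,y,a,b,th],1),ct
if __name__=="__main__":
    for nm in("top","side"):
        c=camera(nm);w=cloud(c);hsv=cv2.cvtColor(c["pixels"],cv2.COLOR_RGB2HSV)
        boxes={"top":dict(blank=(165,200,195,235),jig=(230,155,315,255),plate=(345,180,395,242)),"side":dict(blank=(245,135,282,160),jig=(235,175,345,250),plate=(265,290,345,345))}[nm]
        for k,(x0,y0,x1,y1) in boxes.items():
            M=np.zeros((420,560),bool);M[y0:y1,x0:x1]=1
            H,S,V=hsv[...,0],hsv[...,1],hsv[...,2]
            if k=="blank": m=M&(H>19)&(H<32)&(S>170);z=.010
            if k=="plate": m=M&((S<60)&(V>120)|(H<4)&(S>180)|(S<60)&(V<60));z=.012
            if k=="jig": m=M&(S<70);z=.02
            m=cv2.morphologyEx(m.astype(np.uint8),cv2.MORPH_CLOSE,np.ones((3,3)))
            r,ct=rect(c,m,z);print(nm,k,r, "h",np.round(np.nanpercentile(w[m>0][:,2],[5,50,95])*1e3,1))
            if nm=="top":print("bx",ct.min(0),ct.max(0))
        im=c["pixels"].copy()
        x0,y0,x1,y1=boxes["jig"];a=cv2.resize(im[y0:y1,x0:x1],None,fx=4,fy=4,interpolation=2)
        x0,y0,x1,y1=boxes["plate"];b=cv2.resize(im[y0:y1,x0:x1],None,fx=4,fy=4,interpolation=2)
        o=np.zeros((max(a.shape[0],b.shape[0]),a.shape[1]+b.shape[1],3),np.uint8);o[:a.shape[0],:a.shape[1]]=a;o[:b.shape[0],a.shape[1]:]=b
        if nm=="top":T=o
        else:S_=o
    cv2.imwrite("pics/c1.png",T[...,::-1]);cv2.imwrite("pics/c2.png",S_[...,::-1]);print(T.shape,S_.shape)
E
python3 seg.py
```

```text
top blank [483.6 347.5  79.3  51.3 169.3] h [ 3.5  9.9 14.6]
bx [171 205] [189 229]
top jig [535.   28.4 252.5 161.3  22.2] h [16.1 23.3 42. ]
bx [239 166] [305 246]
top plate [ 527.7 -313.4  153.6   79.7  161.6] h [ 0.8 12.2 46.5]
bx [352 189] [385 234]Traceback (most recent call last):
  File "seg.py", line 21, in <module>
    r,ct=rect(c,m,z);print(nm,k,r, "h",np.round(np.nanpercentile(w[m>0][:,2],[5,50,95])*1e3,1))
         ~~~~^^^^^^^
  File "seg.py", line 4, in rect
    k=1+np.argmax(st[1:,4]);m=(l==k).astype(np.uint8)
        ~~~~~~~~~^^^^^^^^^^
    return _wrapfunc(a, 'argmax', axis=axis, out=out, **kwds)
    return bound(*args, **kwds)
ValueError: attempt to get argmax of an empty sequence
```

```bash
sed -i 's/(H>19)&(H<32)&(S>170)/((H>19) if nm=="top" else (H>20))\&(H<35)\&(S>(170 if nm=="top" else 120))/' seg.py
python3 - <<'E'
from h import *
c=camera("side");h=cv2.cvtColor(c["pixels"],cv2.COLOR_RGB2HSV);print(h[147,245:282].tolist())
E
python3 seg.py
```

```text
[[13, 145, 130], [14, 148, 86], [14, 148, 107], [14, 148, 138], [14, 146, 143], [14, 147, 144], [18, 151, 162], [21, 157, 182], [21, 155, 184], [21, 155, 184], [21, 156, 183], [21, 157, 184], [21, 157, 183], [21, 157, 182], [21, 156, 182], [21, 156, 182], [21, 156, 181], [21, 156, 181], [21, 156, 180], [21, 154, 180], [21, 156, 180], [21, 156, 180], [21, 156, 182], [21, 156, 181], [21, 157, 180], [21, 155, 181], [21, 155, 181], [21, 156, 180], [21, 156, 183], [21, 157, 179], [16, 150, 141], [14, 145, 144], [14, 145, 144], [14, 145, 142], [14, 145, 141], [14, 145, 142], [14, 145, 142]]
top blank [484.2 347.9  79.   51.5 170.5] h [ 3.2 10.  15. ]
bx [171 205] [189 229]
top jig [535.   28.4 252.5 161.3  22.2] h [16.1 23.4 42. ]
bx [239 166] [305 246]
top plate [ 527.7 -313.4  153.6   79.7  161.6] h [ 1.4 12.  46.8]
bx [352 189] [385 234]
side blank [483.5 347.7  76.6  46.7 172.5] h [ 5.3 10.7 14.9]
side jig [537.1  23.  260.1 171.8  22.5] h [13.6 23.5 43.1]
side plate [ 525.6 -316.4  150.3   82.2  161.9] h [ 6.3 12.4 46.5]
(400, 540, 3) (300, 760, 3)
```

View pics/c1.png

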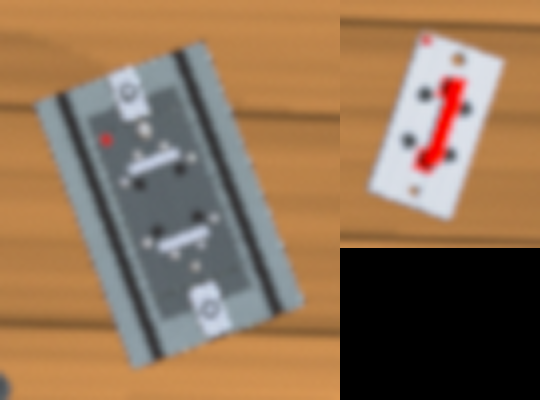

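View pics/c2.png

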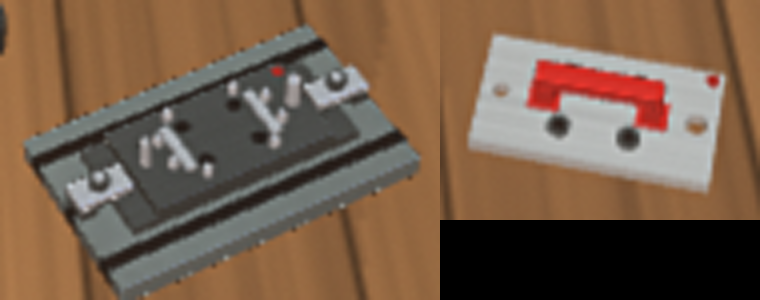

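Crops: both red dots are at the upper-left (+x,+y) corner in the top view, jig (105,140) and plate (427,40), so headings are about +22° and -18°. I'll refine the poses by silhouette fitting.

```bash
cat > fit.py <<'E'
from h import *
from scipy.optimize import minimize
def proj(c,P):
    Rm=cv2.Rodrigues(np.array(c["rvec"],float))[0]
    return cv2.projectPoints(np.array(P,float),np.array(c["rvec"],float),np.array(c["tvec"],float).reshape(3),c["intrinsics"],np.array([c["k1"],0,0,0,0.]))[0].reshape(-1,2)
def sil(c,dim,p,box,ss=8,z0=0):
    L,W,H=dim;x0,y0,x1,y1=box
    P=np.array([[a*L/2,b*W/2,z0+h] for a in(1,-1) for b in(1,-1) for h in(0,H)])
    cs,sn=np.cos(p[2]),np.sin(p[2]);Q=P.copy();Q[:,0]=p[0]+cs*P[:,0]-sn*P[:,1];Q[:,1]=p[1]+sn*P[:,0]+cs*P[:,1]
    q=(proj(c,Q)-[x0,y0]+.5)*ss-.5
    im=np.zeros(((y1-y0)*ss,(x1-x0)*ss),np.uint8)
    h=cv2.convexHull(np.round(q*16).astype(np.int32));cv2.fillConvexPoly(im,h,255,shift=4)
    return cv2.resize(im,(x1-x0,y1-y0),interpolation=cv2.INTER_AREA)/255.
def fit(cams,masks,boxes,dim,p0):
    p0=np.array(p0,float);sc=np.array([.001,.001,.01])
    f=lambda q:sum(np.abs(sil(c,dim,p0+q*sc,b)-m).sum() for c,m,b in zip(cams,masks,boxes))
    r=minimize(f,[0,0,0],method="Nelder-Mead",options=dict(initial_simplex=[[-2,-2,-2],[3,-1,0],[-1,3,1],[1,0,3]],xatol=.01,fatol=.01))
    return p0+r.x*sc,r.fun
BX={"top":dict(blank=(160,195,200,240),jig=(230,155,315,255),plate=(340,178,398,244)),"side":dict(blank=(240,130,286,164),jig=(232,172,350,252),plate=(262,287,348,348))}
INI=dict(blank=(.4838,.3477,np.radians(-9.5),(.08,.05,.01)),jig=(.535,.027,np.radians(22.2),(.25,.16,.02)),plate=(.527,-.314,np.radians(-18.3),(.15,.076,.012)))
def mask(c,nm,k):
    x0,y0,x1,y1=BX[nm][k];I=c["pixels"][y0:y1,x0:x1];h=cv2.cvtColor(I,cv2.COLOR_RGB2HSV);H,S,V=[h[...,i].astype(int) for i in range(3)]
    if k=="blank": m=(H>=18)&(H<35)&(S>120)
    elif k=="plate": m=(S<85)|((H<4)|(H>176))&(S>180)
    else: m=S<80
    m=m.astype(np.uint8);ct=max(cv2.findContours(m,0,1)[0],key=cv2.contourArea)
    o=np.zeros_like(m);cv2.fillPoly(o,[ct],1);return o.astype(float)
if __name__=="__main__":
    C={n:camera(n) for n in("top","side")}
    for k,(x,y,t,dim) in INI.items():
        for ns in(("top",),("side",),("top","side")):
            p,e=fit([C[n] for n in ns],[mask(C[n],n,k) for n in ns],[BX[n][k] for n in ns],dim,(x,y,t))
            print(k,ns,np.round(p[:2]*1e3,1),np.round(np.degrees(p[2]),2),round(e,1))
E
python3 fit.py
```

```text
blank ('top',) [484.1 349.2] -8.2 36.1
blank ('side',) [484.2 351.5] -11.87 21.8
blank ('top', 'side') [483.9 349.5] -9.51 66.4
jig ('top',) [535.1  28.3] 22.24 69.0
jig ('side',) [535.   30.2] 22.32 193.7
jig ('top', 'side') [535.1  29. ] 22.41 280.7
plate ('top',) [ 527.3 -314.3] -18.32 62.4
plate ('side',) [ 526.6 -313.4] -18.39 56.4
plate ('top', 'side') [ 526.6 -313.5] -18.25 124.4
```

```bash
cat > go.py <<'E'
import sys
from h import *
BL=(.484,.3495,-9.5);JG=(.5351,.029,22.3);PL=(.527,-.314,-18.3)
def st():
    o=get_obs();Rm=R.from_quat(o["tool_rot"]).as_matrix()
    phi=np.degrees(np.arctan2(Rm[1,0],Rm[0,0]))
    print("t",round(o["clock"],2),"p",np.round(o["eef_pos"]*1e3,1),"phi",round(phi,2),"zax",np.round(Rm[:,2],3),"F",np.round(o["ft_force"],1),"M",np.round(o["ft_torque"],2),"w",round(o["grip_width"]*1e3,1),"gf",round(o["grasp_force"],1),"q",np.round(np.degrees(o["joint_pos"]),0))
    return o,Rm,phi
def to(x,y,z,ph):
    o,Rm,phi=st();d=Rm.T@(np.array([x,y,z])-o["eef_pos"])*100
    s=[(phi-(ph+k)) for k in(-360,-180,0,180,360)]
    print("slide",np.round(d,2),"spin",[round(v,1) for v in s if abs(v)<250])
if __name__=="__main__":
    a=list(map(float,sys.argv[1:])); to(*a) if a else st()
E
python3 go.py .484 .3495 .12 -9.5
```

```text
t 1.35 p [ 215.1 -451.3  231.3] phi 25.48 zax [-0.  0. -1.] F [-0.1 -0.4 -0.7] M [ 0.01  0.02 -0.04] w 85.1 gf 0.0 q [-65.  14.   0.  77.  -0.  90.]
slide [ 58.73 -60.72  11.13] spin [np.float64(215.0), np.float64(35.0), np.float64(-145.0)]
```

arm_command:
  slide:
    - [0, 0, 0]
    - [0, 0, 0]
    - [0, 0, 0]
    - [0, 0, 0]
    - [0, 0, 0]
  spin: [10, 10, 10, 10, 10]
  jaw: 6.5

```text
clock: 1.98
eef_pos: [0.2152, -0.4513, 0.2313]
tool_rot: [0.991, 0.135, 0.0, -0.0]
ft_force: [0.0, -0.2, 0.8]
grip_width: 0.065
grasp_force: 0.0
```

```bash
python3 go.py .484 .3495 .15 -9.5
```

```text
t 1.98 p [ 215.2 -451.3  231.3] phi 15.52 zax [ 0.  0. -1.] F [ 0.  -0.2  0.8] M [ 0.03 -0.01  0.03] w 65.0 gf 0.0 q [-65.  14.   0.  77.   0. 100.]
slide [ 47.34 -69.97   8.13] spin [np.float64(205.0), np.float64(25.0), np.float64(-155.0)]
```

arm_command:
  slide:
    - [47.3, -70, 0]
    - [47.3, -70, 0]
    - [47.3, -70, 0]
    - [47.3, -70, 0]
    - [47.3, -70, 0]
  spin: [-155, -155, -155, -155, -155]

```text
clock: 2.6
eef_pos: [0.315, -0.1534, 0.2316]
tool_rot: [0.821, 0.57, 0.0, 0.001]
ft_force: [1.4, -0.2, -0.6]
grip_width: 0.0648
grasp_force: 0.0
```

```bash
python3 go.py .484 .3495 .231 -9.5
```

```text
t 2.6 p [ 315.  -153.4  231.6] phi 69.54 zax [ 0.002 -0.001 -1.   ] F [ 1.4 -0.2 -0.6] M [ 0.03 -0.08  0.01] w 64.8 gf 0.0 q [-26.  -3. -19.  74.   0.  84.]
slide [53.03 -1.75  0.06] spin [np.float64(79.0), np.float64(-101.0)]
```

arm_command:
  slide:
    - [53, -1.8, 0]
    - [53, -1.8, 0]
    - [53, -1.8, 0]
    - [53, -1.8, 0]
    - [53, -1.8, 0]
  spin: [-101, -101, -101, -101, -101]

```text
clock: 3.22
eef_pos: [0.4161, 0.1429, 0.2317]
tool_rot: [0.475, 0.88, 0.0, 0.001]
ft_force: [1.1, -0.3, 0.1]
grip_width: 0.0651
grasp_force: 0.0
```

```bash
python3 go.py .484 .3495 .10 -9.5
```

```text
t 3.23 p [416.1 142.9 231.7] phi 123.33 zax [ 0.001  0.    -1.   ] F [ 1.1 -0.3  0.1] M [-0.01 -0.04  0.01] w 65.1 gf 0.0 q [19.  7. -8. 75. -0. 76.]
slide [13.54 17.01 13.18] spin [np.float64(132.8), np.float64(-47.2), np.float64(-227.2)]
```

arm_command:
  slide:
    - [13.5, 17, 13]
    - [13.5, 17, 13]
    - [13.5, 17, 13]
    - [13.5, 17, 13]
    - [13.5, 17, 13]
  spin: [-47, -47, -47, -47, -47]

```text
clock: 3.85
eef_pos: [0.4834, 0.3484, 0.0958]
tool_rot: [0.084, 0.996, -0.002, -0.003]
ft_force: [-0.8, -0.3, 0.1]
grip_width: 0.0648
grasp_force: 0.0
```

```bash
python3 go.py .484 .3495 .010 -9.5
cat > img.py <<'E'
# pose of the gripped/visible things via crops
from h import *
import sys
n,name,x0,y0,x1,y1,f=sys.argv[1],sys.argv[2],*map(int,sys.argv[3:8])
c=camera(n);cv2.imwrite("pics/"+name,cv2.resize(c["pixels"][y0:y1,x0:x1,::-1],None,fx=f,fy=f,interpolation=cv2.INTER_CUBIC))
E
```

```text
t 3.85 p [483.4 348.4  95.8] phi 170.33 zax [-0.006 -0.004 -1.   ] F [-0.8 -0.3  0.1] M [-0.07  0.07  0.05] w 64.8 gf 0.0 q [36. 30.  3. 64.  0. 45.]
slide [-0.09  0.16  8.57] spin [np.float64(179.8), np.float64(-0.2), np.float64(-180.2)]
```

arm_command:
  slide:
    - [0, 0.1, 4.5]
    - [0, 0.1, 9]
    - [0, 0.1, 9]
    - [0, 0.1, 9]
    - [0, 0.1, 9]
  spin: [0, 0, 0, 0, 0]

```text
clock: 4.47
eef_pos: [0.4869, 0.3485, 0.0139]
tool_rot: [0.088, 0.996, 0.002, 0.002]
ft_force: [0.4, -0.0, 0.2]
grip_width: 0.0654
grasp_force: 0.0
```

```bash
python3 go.py .484 .3495 .003 -9.5; python3 img.py side g1.png 210 100 310 175 8
```

```text
t 4.47 p [486.9 348.5  13.9] phi 169.91 zax [ 0.004  0.003 -1.   ] F [ 0.4 -0.   0.2] M [-0.03  0.02  0.03] w 65.4 gf 0.0 q [36. 34. -2. 53.  0. 46.]
slide [0.31 0.05 1.09] spin [np.float64(179.4), np.float64(-0.6), np.float64(-180.6)]
```

View pics/g1.png

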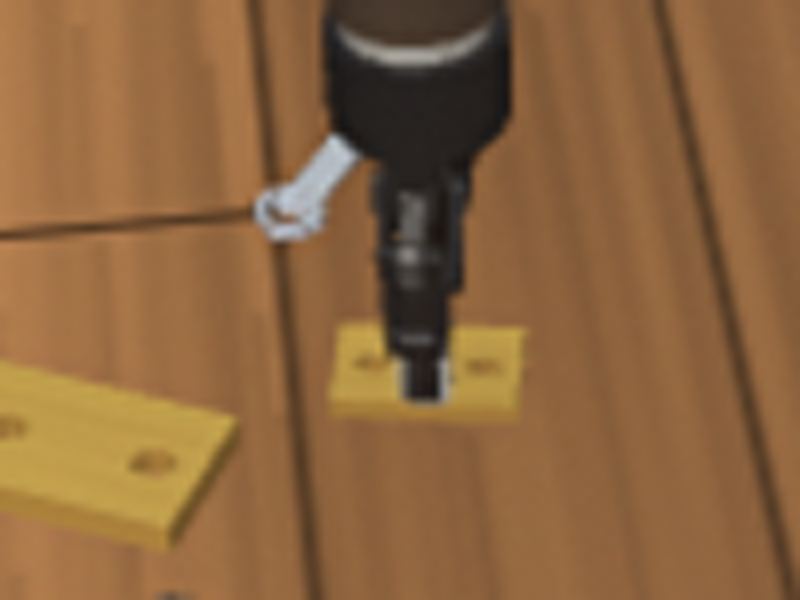

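The side crop shows the finger at (425,385), centred along the small blank (330–525), tips still above the bench. Lowering more.

arm_command:
  slide:
    - [0, 0, 0.4]
    - [0, 0, 0.8]
    - [0, 0, 1.0]
    - [0, 0, 1.2]
    - [0, 0, 1.2]
  spin: [0, 0, 0, 0, 0]

```text
clock: 5.15
eef_pos: [0.4849, 0.3472, -0.001]
tool_rot: [0.088, 0.996, -0.0, -0.0]
ft_force: [-0.1, 1.0, -0.3]
grip_width: 0.0651
grasp_force: 0.0
```

```bash
python3 go.py .484 .3495 -.003 -9.5
```

```text
t 5.15 p [484.9 347.2  -1. ] phi 169.92 zax [-0.001 -0.    -1.   ] F [-0.1  1.  -0.3] M [-0.   -0.06 -0.02] w 65.1 gf 0.0 q [36. 35. -3. 51.  0. 46.]
slide [0.13 0.21 0.2 ] spin [np.float64(179.4), np.float64(-0.6), np.float64(-180.6)]
```

arm_command:
  slide:
    - [0.05, 0.15, 0]
    - [0.05, 0.15, 0]
    - [0.05, 0.15, 0]
    - [0.05, 0.15, 0]
    - [0.05, 0.15, 0]
  spin: [0, 0, 0, 0, 0]
  jaw: 4.5

```text
clock: 5.78
eef_pos: [0.4851, 0.3491, -0.0003]
tool_rot: [0.088, 0.996, 0.0, 0.0]
ft_force: [-0.8, 0.4, 5.4]
grip_width: 0.0483
grasp_force: 62.9
```

```bash
python3 go.py .484 .3495 .003 -9.5
```

```text
t 5.78 p [ 4.851e+02  3.491e+02 -3.000e-01] phi 169.92 zax [ 0.001  0.001 -1.   ] F [-0.8  0.4  5.4] M [-0.14  0.2  -0.  ] w 48.3 gf 62.9 q [36. 35. -3. 51.  0. 46.]
slide [ 0.12  0.02 -0.33] spin [np.float64(179.4), np.float64(-0.6), np.float64(-180.6)]
```

arm_command:
  slide:
    - [0, 0, -4]
    - [0, 0, -9]
    - [0, 0, -12]
    - [0, 0, -12]
    - [0, 0, -12]
  spin: [0, 0, 0, 0, 0]
  jaw: 4

```text
clock: 6.4
eef_pos: [0.4837, 0.348, 0.1169]
tool_rot: [0.088, 0.996, -0.001, -0.001]
ft_force: [-1.0, -0.2, -2.9]
grip_width: 0.0478
grasp_force: 63.4
```

```bash
python3 go.py .5351 .029 .12 22.3
```

```text
t 6.4 p [483.7 348.  116.9] phi 169.91 zax [-0.003 -0.002 -1.   ] F [-1.  -0.2 -2.9] M [-0.03  0.07 -0.01] w 47.8 gf 63.4 q [36. 29.  5. 66. -0. 46.]
slide [-10.65 -30.5   -0.25] spin [np.float64(147.6), np.float64(-32.4), np.float64(-212.4)]
```

arm_command:
  slide:
    - [-10.6, -30.5, 0]
    - [-10.6, -30.5, 0]
    - [-10.6, -30.5, 0]
    - [-10.6, -30.5, 0]
    - [-10.6, -30.5, 0]
  spin: [-32.4, -32.4, -32.4, -32.4, -32.4]

```text
clock: 7.02
eef_pos: [0.5308, 0.0492, 0.1165]
tool_rot: [-0.194, 0.981, 0.0, -0.002]
ft_force: [2.4, -0.2, -3.2]
grip_width: 0.048
grasp_force: 63.5
```

arm_command:
  slide:
    - [0, 0, 0]
    - [0, 0, 0]
    - [0, 0, 0]
    - [0, 0, 0]
    - [0, 0, 0]
  spin: [0, 0, 0, 0, 0]

```text
clock: 7.65
eef_pos: [0.5324, 0.0522, 0.1193]
tool_rot: [-0.194, 0.981, -0.0, -0.0]
ft_force: [-0.7, -0.1, -2.2]
grip_width: 0.0481
grasp_force: 63.6
```

```bash
python3 go.py .5351 .029 .08 22.3; python3 img.py side g2.png 230 120 350 255 4;python3 - <<'E'
from h import *
for n in("top","side"):
    c=camera(n)
    for th,z in(("nest",.042),("dowel_big",.066),("dowel_small",.066),("blank",.117)):
        print(n,th,[(np.round(r["centre"],1).tolist(),round(r["confidence"],2),np.round(world(c,[r["centre"]],z)[0][:2]*1e3,1).tolist()) for r in landmark_of(c,th)[:3]])
E
```

```text
t 7.65 p [532.4  52.2 119.3] phi -157.58 zax [-0. -0. -1.] F [-0.7 -0.1 -2.2] M [-0.03  0.03 -0.02] w 48.1 gf 63.6 q [  6.  22.  -6.  62.  -0. -17.]
slide [ 0.64 -2.25  3.93] spin [np.float64(180.1), np.float64(0.1), np.float64(-179.9)]
top nest [([268.9, 204.9], 0.92, [533.2, 37.9])]
top dowel_big [([275.6, 221.9], 0.18, [473.6, 13.3])]
top dowel_small [([280.3, 220.9], 0.95, [477.5, -2.4]), ([241.3, 140.2], 0.68, [750.8, 139.7])]
top blank [([185.1, 262.5], 0.77, [330.9, 297.5])]
side nest [([288.7, 204.8], 0.68, [532.5, 36.9])]
side dowel_big [([309.3, 194.1], 0.89, [595.0, 49.8]), ([289.6, 209.6], 0.38, [529.9, -3.0])]
side dowel_small [([272.6, 207.0], 0.93, [482.8, 12.9]), ([304.0, 311.8], 0.66, [522.3, -330.9])]
side blank [([308.6, 195.3], 0.71, [583.2, -1.6]), ([288.4, 182.2], 0.64, [534.0, 56.3])]
```

View pics/g2.png

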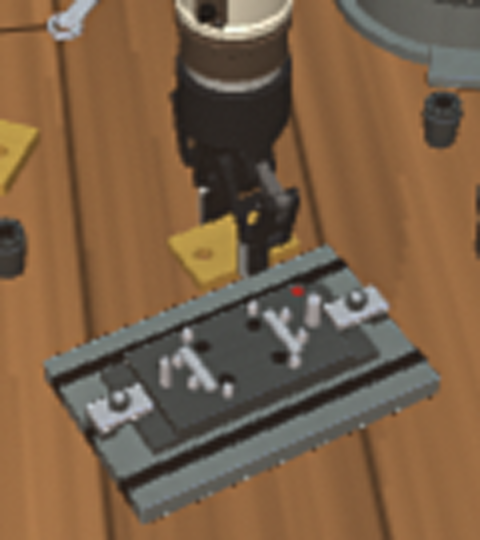

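Side crop: blank held at about (235,245), level and parallel to the jig, with its pins, strips and dowels in clear view; big dowel tip at (313,300), small at (165,368). Next I refine the jig pose on its inner features.

```bash
cat > jigfit.py <<'E'
from fit import *
def tf(P,p):
    P=np.array(P,float)/1e3;c,s=np.cos(p[2]),np.sin(p[2]);Q=P.copy();Q[:,0]=p[0]+c*P[:,0]-s*P[:,1];Q[:,1]=p[1]+s*P[:,0]+c*P[:,1];return Q
def box(cx,cy,lx,ly,z0,z1): return [[cx+a*lx/2,cy+b*ly/2,z] for a in(1,-1) for b in(1,-1) for z in(z0,z1)]
def cyl(x,y,r,z0,z1,r2): 
    t=np.linspace(0,2*np.pi,12,endpoint=False);return [[x+r*np.cos(a),y+r*np.sin(a),z] for a in t for z in(z0,z1-3)]+[[x+r2*np.cos(a),y+r2*np.sin(a),z1] for a in t]
PARTS=[cyl(62,0,6,38,66,2),cyl(-62,0,4,38,66,1.5)]+[cyl(sx*28,sy*30.5,4,38,48,2.5) for sx in(1,-1) for sy in(1,-1)]+[cyl(sx*45.5,sy*12,4,38,48,2.5) for sx in(1,-1) for sy in(1,-1)]+[]
def render(c,p,bx,ss=8):
    x0,y0,x1,y1=bx;im=np.zeros(((y1-y0)*ss,(x1-x0)*ss),np.uint8)
    for P in PARTS:
        q=(proj(c,tf(P,p))-[x0,y0]+.5)*ss-.5;cv2.fillConvexPoly(im,cv2.convexHull(np.round(q*16).astype(np.int32)),255,shift=4)
    return cv2.GaussianBlur(cv2.resize(im,(x1-x0,y1-y0),interpolation=cv2.INTER_AREA)/255.,(0,0),.7)
def mk(c,p,bx):  # weight: base top face, interior
    x0,y0,x1,y1=bx;im=np.zeros((y1-y0,x1-x0),np.uint8)
    P=[[a*70,b*39,38] for a,b in((1,1),(1,-1),(-1,-1),(-1,1))]
    cv2.fillConvexPoly(im,np.round(proj(c,tf(P,p))-[x0,y0]).astype(np.int32),1)
    # leave out strips
    for s in(36,-36):
        cv2.fillConvexPoly(im,cv2.convexHull(np.round(proj(c,tf(box(s,0,9,44,38,42),p))-[x0,y0]).astype(np.int32)),0)
    return im>0
def jfit(c,bx,p0=(.5351,.029,np.radians(22.3))):
    g=cv2.cvtColor(c["pixels"],cv2.COLOR_RGB2GRAY).astype(float)[bx[1]:bx[3],bx[0]:bx[2]]
    p0=np.array(p0);sc=np.array([1e-3,1e-3,.01]);M=mk(c,p0,bx)
    f=lambda q:-np.corrcoef(render(c,p0+q*sc,bx)[M],g[M])[0,1]
    r=minimize(f,[0,0,0],method="Nelder-Mead",options=dict(initial_simplex=[[-2,-2,-1],[3,-1,0],[-1,3,1],[1,0,2]],xatol=.01,fatol=1e-5))
    p=p0+r.x*sc;return p,-r.fun,-f([0,0,0])
if __name__=="__main__":
    c=camera("side");p,a,b=jfit(c,(240,180,345,240));print("side",np.round(p[:2]*1e3,1),np.degrees(p[2]),a,b)
E
python3 jigfit.py
```

```text
side [534.3  29.5] 22.131629762856843 0.8958646403188235 0.8741321475799809
```

arm_command:
  slide:
    - [0.7, -2.2, 0]
    - [0.7, -2.2, 2]
    - [0.7, -2.2, 4]
    - [0.7, -2.2, 4]
    - [0.7, -2.2, 4]
  spin: [0, 0, 0, 0, 0]

```text
clock: 8.88
eef_pos: [0.5349, 0.0282, 0.0799]
tool_rot: [-0.194, 0.981, -0.0, 0.0]
ft_force: [-0.1, -0.3, -2.8]
grip_width: 0.048
grasp_force: 63.6
```

```bash
python3 go.py .5351 .029 .06 22.3; python3 jigfit.py;python3 img.py side g3.png 240 160 340 235 8
```

```text
t 8.88 p [534.9  28.2  79.9] phi -157.69 zax [ 0.001  0.    -1.   ] F [-0.1 -0.3 -2.8] M [ 0.02 -0.08  0.02] w 48.0 gf 63.6 q [  3.  24.  -9.  57.  -0. -19.]
slide [-0.05  0.07  1.99] spin [np.float64(180.0), np.float64(0.0), np.float64(-180.0)]
side [534.   29.4] 22.652696163135275 0.5290254022340813 0.505265806865903
```

View pics/g3.png

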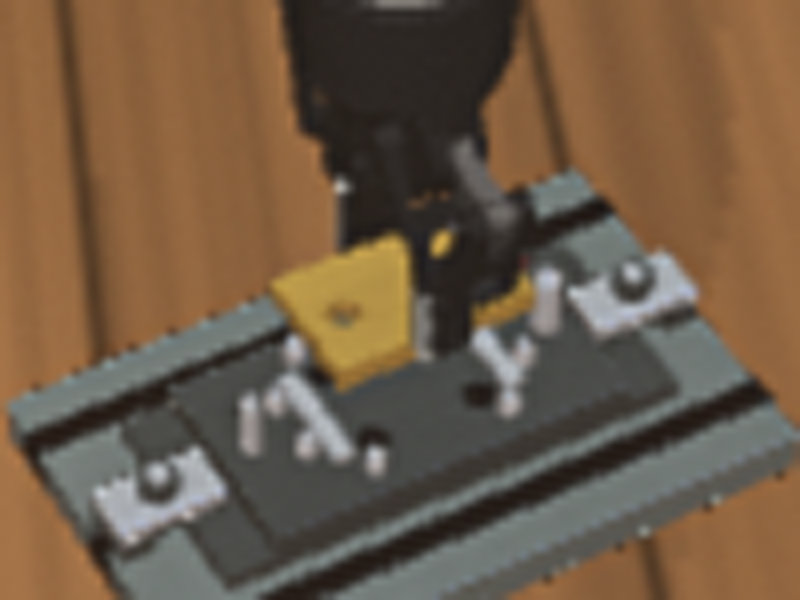

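The crop shows the blank held above the nest, level, its near-left lower corner at (340,388) and the finger at (445,330). I'll fit the blank's offset in the hand relative to the tool.

```bash
cat > bfit.py <<'E'
from fit import *
from go import st
o,Rm,phi=st();p=o["eef_pos"];h=np.radians(phi)
c=camera("side");bx=(258,180,291,214)
I=c["pixels"][bx[1]:bx[3],bx[0]:bx[2]];hs=cv2.cvtColor(I,cv2.COLOR_RGB2HSV)
m=((hs[...,0]>=18)&(hs[...,0]<35)&(hs[...,1]>110)).astype(np.uint8)
ct=max(cv2.findContours(m,0,1)[0],key=cv2.contourArea);mm=np.zeros_like(m);cv2.fillPoly(mm,[ct],1)
def S(q):
    u,v,z=q/1e3;x=p[0]+u*np.cos(h)-v*np.sin(h);y=p[1]+u*np.sin(h)+v*np.cos(h)
    return sil(c,(.08,.05,.01),(x,y,h),bx,z0=p[2]+z)
ok=np.ones_like(mm,bool)
# exclude dark/arm pixels (upper right) where model may be hidden
ok&=~((hs[...,2]<60)&(np.mgrid[:mm.shape[0],:mm.shape[1]][0]<14))
for zf in(None,0.,-2.):
    f=lambda q:np.abs(S(np.r_[q[:2],q[2] if zf is None else zf])-mm)[ok].sum()
    r=minimize(f,[0,0,0],method="Nelder-Mead",options=dict(initial_simplex=[[-2,-2,-2],[3,-1,0],[-1,3,1],[1,0,3]],xatol=.02,fatol=.01))
    print(zf,"u,v,z mm",np.round(r.x,2),r.fun,mm.sum())
    u,v=r.x[:2]/1e3;print(" blank xy",np.round([(p[0]+u*np.cos(h)-v*np.sin(h))*1e3,(p[1]+u*np.sin(h)+v*np.cos(h))*1e3],1))
E
python3 bfit.py
```

```text
t 8.97 p [535.3  28.3  80.4] phi -157.68 zax [ 0.002  0.    -1.   ] F [-0.2 -0.1 -2.6] M [ 0.02 -0.05 -0.02] w 48.2 gf 63.6 q [  3.  24.  -9.  57.   0. -19.]
None u,v,z mm [-1.37 -1.32  1.49] 12.749019607843138 224
 blank xy [536.1  30. ]
0.0 u,v,z mm [-1.95 -2.51 -1.29] 12.764705882352942 224
 blank xy [536.2  31.3]
-2.0 u,v,z mm [-2.95 -4.44 -2.43] 13.011764705882353 224
 blank xy [536.4  33.5]
```

arm_command:
  slide:
    - [0.12, -0.03, 0.7]
    - [0.12, -0.03, 1.4]
    - [0.12, -0.03, 2.1]
    - [0.12, -0.03, 2.6]
    - [0.12, -0.03, 2.6]
  spin: [0, 0, 0, 0, 0]

```text
clock: 9.65
eef_pos: [0.5329, 0.0274, 0.0526]
tool_rot: [-0.194, 0.981, 0.0, -0.001]
ft_force: [-0.1, 0.4, -2.5]
grip_width: 0.048
grasp_force: 63.7
```

```bash
sed -i 's/bx=(258,180,291,214)/bx=(258,188,291,222)/' bfit.py; python3 bfit.py|head -3; python3 img.py side g4.png 250 165 330 225 10
```

```text
t 9.65 p [532.9  27.4  52.6] phi -157.68 zax [-0.001 -0.    -1.   ] F [-0.1  0.4 -2.5] M [-0.01  0.03  0.03] w 48.0 gf 63.7 q [  3.  26. -11.  53.  -0. -19.]
None u,v,z mm [-1.56 -2.14  0.05] 14.513725490196078 229
 blank xy [533.6  30. ]
```

View pics/g4.png

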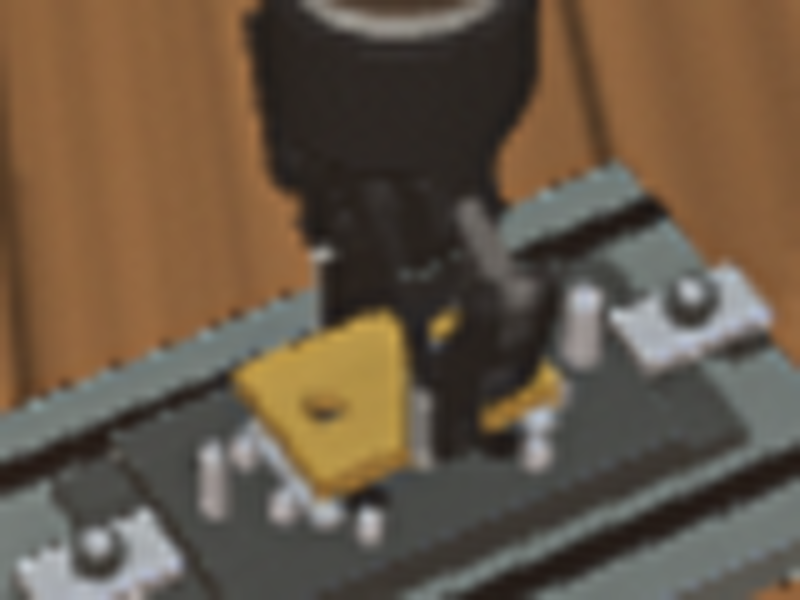

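The blank sits just over the pins, left end at (240,385) inside the small-dowel pins; looks centred within about 1 mm. Descending.

arm_command:
  slide:
    - [-0.04, -0.04, 0.2]
    - [-0.04, -0.04, 0.4]
    - [-0.04, -0.04, 0.6]
    - [-0.04, -0.04, 0.8]
    - [-0.04, -0.04, 0.8]
  spin: [0, 0, 0, 0, 0]

```text
clock: 10.38
eef_pos: [0.5337, 0.0272, 0.0451]
tool_rot: [-0.193, 0.981, 0.0, -0.0]
ft_force: [0.1, -0.2, -2.3]
grip_width: 0.0481
grasp_force: 63.7
```

```bash
python3 bfit.py|head -3
```

```text
t 10.38 p [533.7  27.2  45.1] phi -157.69 zax [-0.001 -0.    -1.   ] F [ 0.1 -0.2 -2.3] M [0.01 0.01 0.01] w 48.1 gf 63.7 q [  3.  26. -11.  52.  -0. -19.]
None u,v,z mm [-2.26 -3.2  -0.6 ] 12.32156862745098 219
 blank xy [534.6  31. ]
```

arm_command:
  slide:
    - [0, 0, 0.1]
    - [0, 0, 0.2]
    - [0, 0, 0.3]
    - [0, 0, 0.4]
    - [0, 0, 0.4]
  spin: [0, 0, 0, 0, 0]

```text
clock: 11.05
eef_pos: [0.534, 0.0272, 0.0418]
tool_rot: [-0.193, 0.981, -0.0, 0.0]
ft_force: [-1.4, -0.4, 2.0]
grip_width: 0.0479
grasp_force: 64.1
```

```bash
python3 bfit.py|head -3
```

```text
t 11.05 p [534.   27.2  41.8] phi -157.69 zax [ 0.  0. -1.] F [-1.4 -0.4  2. ] M [ 0.01  0.35 -0.02] w 47.9 gf 64.1 q [  3.  27. -11.  52.  -0. -19.]
None u,v,z mm [-1.51 -1.87  0.81] 14.63921568627451 216
 blank xy [534.7  29.5]
```

arm_command:
  slide:
    - [0, 0, 0.1]
    - [0, 0, 0.2]
    - [0, 0, 0.3]
    - [0, 0, 0.3]
    - [0, 0, 0.3]
  spin: [0, 0, 0, 0, 0]

```text
clock: 11.72
eef_pos: [0.534, 0.0272, 0.0416]
tool_rot: [-0.194, 0.981, -0.0, 0.001]
ft_force: [-9.3, -1.5, 22.3]
grip_width: 0.048
grasp_force: 66.3
```

```bash
python3 go.py
```

```text
t 11.72 p [534.   27.2  41.6] phi -157.69 zax [ 0.002  0.    -1.   ] F [-9.3 -1.5 22.3] M [-0.08  1.96  0.04] w 48.0 gf 66.3 q [  3.  27. -11.  52.   0. -19.]
```

arm_command:
  slide:
    - [0.06, 0, -0.1]
    - [0.06, 0, -0.1]
    - [0.06, 0, 0]
    - [0.06, 0, 0]
    - [0.06, 0, 0]
  spin: [0, 0, 0, 0, 0]

```text
clock: 12.35
eef_pos: [0.534, 0.0272, 0.0416]
tool_rot: [-0.194, 0.981, 0.0, 0.001]
ft_force: [-7.9, -0.4, 20.7]
grip_width: 0.0481
grasp_force: 66.2
```

```bash
python3 go.py
```

```text
t 12.35 p [534.   27.2  41.6] phi -157.68 zax [ 0.003  0.001 -1.   ] F [-7.9 -0.4 20.7] M [ 0.05  1.66 -0.01] w 48.1 gf 66.2 q [  3.  27. -12.  52.   0. -19.]
```

arm_command:
  slide:
    - [-0.03, 0, -0.3]
    - [-0.03, 0, -0.3]
    - [-0.03, 0, -0.3]
    - [-0.03, 0, -0.3]
    - [-0.03, 0, -0.3]
  spin: [0, 0, 0, 0, 0]
  jaw: 6.3

```text
clock: 12.98
eef_pos: [0.5336, 0.0271, 0.041]
tool_rot: [-0.193, 0.981, 0.0, -0.0]
ft_force: [0.3, -0.3, -0.0]
grip_width: 0.063
grasp_force: 0.0
```

arm_command:
  slide:
    - [0, 0, -2]
    - [0, 0, -5]
    - [0, 0, -5]
    - [0, 0, -5]
    - [0, 0, -5]
  spin: [0, 0, 0, 0, 0]

```text
clock: 13.6
eef_pos: [0.5327, 0.027, 0.0901]
tool_rot: [-0.193, 0.981, 0.0, -0.001]
ft_force: [0.5, -0.5, 0.0]
grip_width: 0.0629
grasp_force: 0.0
```

arm_command:
  slide:
    - [0, 0, 0]
    - [0, 0, 0]
    - [0, 0, 0]
    - [0, 0, 1]
    - [0, 0, 1.5]
  spin: [0, 0, 0, 0, 0]
  jaw: 0

```text
clock: 14.22
eef_pos: [0.5331, 0.0271, 0.0753]
tool_rot: [-0.193, 0.981, 0.0, -0.001]
ft_force: [-0.5, -0.1, -0.6]
grip_width: 0.0001
grasp_force: 0.0
```

```bash
python3 go.py .5345 .029 .055 22.3; python3 img.py side g5.png 250 165 330 225 10
python3 - <<'E'
from h import *
w=cloud(camera("side"));c=camera("side");h=cv2.cvtColor(c["pixels"],cv2.COLOR_RGB2HSV)
m=np.zeros((420,560),bool);m[188:222,262:312]=1;m&=(h[...,0]>=18)&(h[...,0]<35)&(h[...,1]>110)&(h[...,2]>140)
m=cv2.erode(m.astype(np.uint8),np.ones((3,3)))>0
P=w[m];P=P[np.isfinite(P[:,2])];x=(P[:,0]-.5345)*.925+(P[:,1]-.029)*.379;y=-(P[:,0]-.5345)*.379+(P[:,1]-.029)*.925
A=np.c_[x,y,np.ones(len(x))];s=np.linalg.lstsq(A,P[:,2],rcond=None)[0];print(len(x),s[:2],s[2]*1e3,np.ptp(x),np.ptp(y))
E
```

```text
t 14.22 p [533.1  27.1  75.3] phi -157.69 zax [-0.001 -0.    -1.   ] F [-0.5 -0.1 -0.6] M [0.01 0.02 0.01] w 0.1 gf 0.0 q [  3.  24.  -9.  57.  -0. -19.]
slide [-0.21  0.12  2.03] spin [np.float64(180.0), np.float64(0.0), np.float64(-180.0)]
202 [-0.0119497 -0.0126476] 52.516880433399145 0.07366080643006395 0.047525224710081665
```

View pics/g5.png

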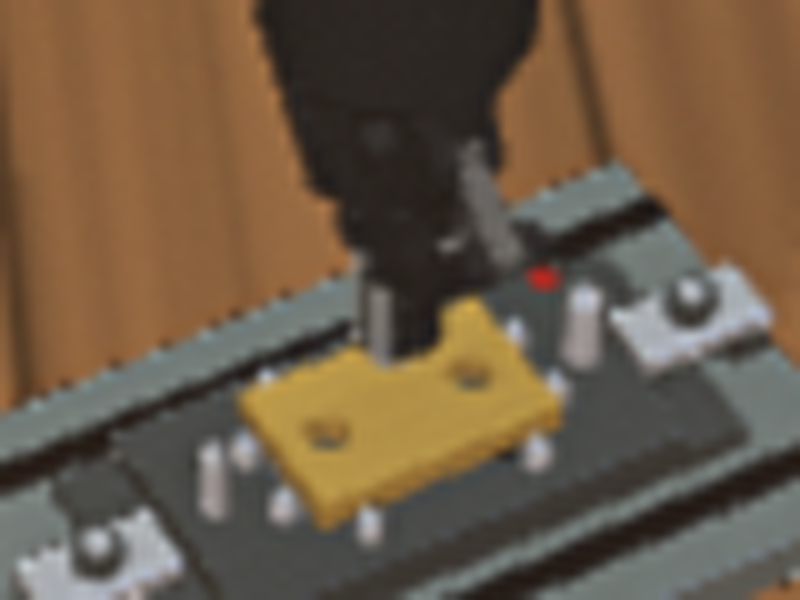

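The blank lies between all eight pins, plane fit level with top at 52.5 mm. Now a firm push at its middle with shut fingers.

arm_command:
  slide:
    - [-0.1, 0.1, 1]
    - [-0.1, 0.1, 1.9]
    - [-0.1, 0.1, 2.3]
    - [-0.1, 0.1, 2.6]
    - [-0.1, 0.1, 2.7]
  spin: [0, 0, 0, 0, 0]

```text
clock: 15.0
eef_pos: [0.5337, 0.0284, 0.052]
tool_rot: [-0.194, 0.981, 0.0, 0.0]
ft_force: [-9.7, -0.2, 24.6]
grip_width: -0.0002
grasp_force: 12.3
```

```bash
python3 go.py
```

```text
t 15.0 p [533.7  28.4  52. ] phi -157.69 zax [ 0.  0. -1.] F [-9.7 -0.2 24.6] M [-0.11  2.09  0.03] w -0.2 gf 12.3 q [  3.  26. -11.  53.   0. -19.]
```

arm_command:
  slide:
    - [0, 0, -5]
    - [0, 0, -10]
    - [0, 0, -12]
    - [0, 0, -12]
    - [0, 0, -12]
  spin: [0, 0, 0, 0, 0]
  jaw: 4.5

```text
clock: 15.62
eef_pos: [0.5334, 0.0284, 0.168]
tool_rot: [-0.193, 0.981, 0.0, -0.001]
ft_force: [-0.1, 0.6, -0.8]
grip_width: 0.0451
grasp_force: 0.0
```

```bash
python3 - <<'E'
from h import *
for n in("top","side"):
    c=camera(n)
    for th in("bottle","collet_a","taper_arbor"):
        print(n,th,[(round(r["confidence"],2),np.round(world(c,[r["centre"]],0)[0][:2],3).tolist()) for r in landmark_of(c,th)[:4]])
E
python3 go.py .527 -.314 .17 -18.3
```

```text
top bottle [(0.85, [0.695, -0.371])]
top collet_a [(0.58, [0.377, -0.187]), (0.57, [0.365, 0.169]), (0.5, [0.739, 0.274]), (0.4, [0.418, -0.529])]
top taper_arbor [(0.75, [0.781, 0.134]), (0.68, [0.536, -0.331])]
side bottle [(0.96, [0.69, -0.367])]
side collet_a [(0.59, [0.415, -0.532]), (0.57, [0.359, 0.195]), (0.46, [0.728, 0.269]), (0.43, [0.379, -0.179])]
side taper_arbor [(0.8, [0.758, 0.137])]
t 16.02 p [534.   28.4 168.8] phi -157.69 zax [-0.001 -0.    -1.   ] F [0.3 0.5 0.3] M [-0.02 -0.06  0.02] w 44.5 gf 0.0 q [  3.  20.  -1.  69.  -0. -19.]
slide [ 13.65 -31.41  -0.12] spin [np.float64(220.6), np.float64(40.6), np.float64(-139.4)]
```

arm_command:
  slide:
    - [13.7, -31.4, 0]
    - [13.7, -31.4, 0]
    - [13.7, -31.4, 0]
    - [13.7, -31.4, 0]
    - [13.7, -31.4, 0]
  spin: [40.6, 40.6, 40.6, 40.6, 40.6]

```text
clock: 16.65
eef_pos: [0.5272, -0.286, 0.1693]
tool_rot: [0.159, 0.987, 0.0, 0.0]
ft_force: [2.3, -0.4, -0.3]
grip_width: 0.045
grasp_force: 0.0
```

```bash
python3 go.py .527 -.314 .07 -18.3
```

```text
t 16.65 p [ 527.2 -286.   169.3] phi 161.67 zax [ 0. -0. -1.] F [ 2.3 -0.4 -0.3] M [ 0.02 -0.05  0.04] w 45.0 gf 0.0 q [-28.  27.  10.  73.   0. -10.]
slide [-0.85 -2.66  9.93] spin [np.float64(180.0), np.float64(-0.0), np.float64(-180.0)]
```

arm_command:
  slide:
    - [-0.85, -2.7, 4]
    - [-0.85, -2.7, 8.5]
    - [-0.85, -2.7, 8.5]
    - [-0.85, -2.7, 8.5]
    - [-0.85, -2.7, 8.5]
  spin: [0, 0, 0, 0, 0]

```text
clock: 17.27
eef_pos: [0.5288, -0.3127, 0.087]
tool_rot: [0.158, 0.987, -0.001, 0.002]
ft_force: [-0.3, 0.9, -0.4]
grip_width: 0.0448
grasp_force: 0.0
```

```bash
python3 go.py .527 -.314 .0235 -18.3;  python3 img.py side g6.png 255 270 355 345 8
```

```text
t 17.27 p [ 528.8 -312.7   87. ] phi 161.77 zax [ 0.004 -0.002 -1.   ] F [-0.3  0.9 -0.4] M [ 0.   -0.02 -0.01] w 44.8 gf 0.0 q [-31.  32.   5.  63.   0. -12.]
slide [ 0.16 -0.17  6.35] spin [np.float64(180.1), np.float64(0.1), np.float64(-179.9)]
```

View pics/g6.png

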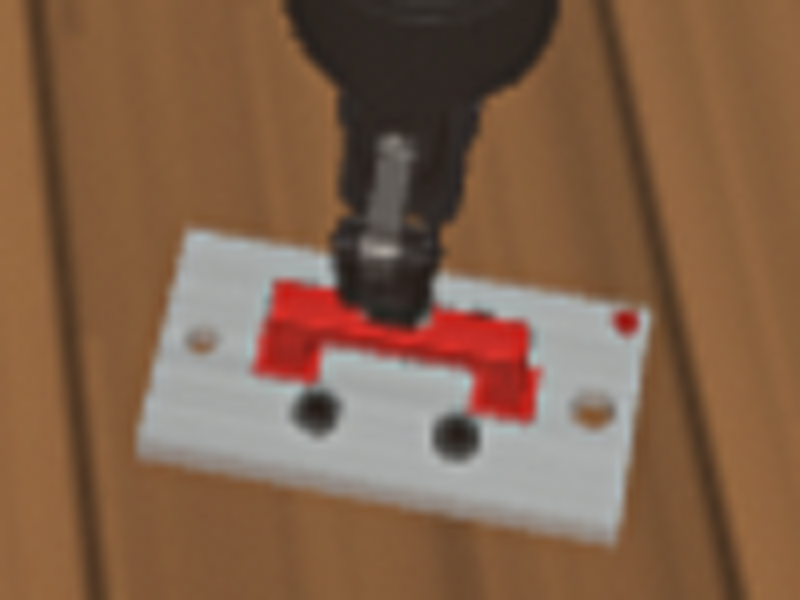

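The gripper (395,300) is over the middle of the handle (bar 270–530), red dot at (627,320). Good; descending.

arm_command:
  slide:
    - [0, -0.1, 2]
    - [0, -0.1, 4]
    - [0, -0.1, 6]
    - [0, -0.1, 6.2]
    - [0, -0.1, 6.2]
  spin: [0, 0, 0, 0, 0]

```text
clock: 17.95
eef_pos: [0.5275, -0.3135, 0.0237]
tool_rot: [0.159, 0.987, -0.0, 0.001]
ft_force: [-1.1, 0.3, 0.6]
grip_width: 0.0448
grasp_force: 0.0
```

```bash
python3 go.py .527 -.314 .0235 -18.3
```

```text
t 17.95 p [ 527.5 -313.5   23.7] phi 161.74 zax [ 0.002 -0.001 -1.   ] F [-1.1  0.3  0.6] M [ 0.02 -0.03  0.02] w 44.8 gf 0.0 q [-31.  35.   1.  55.  -0. -12.]
slide [ 0.04 -0.06  0.01] spin [np.float64(180.0), np.float64(0.0), np.float64(-180.0)]
```

arm_command:
  slide:
    - [0, 0, 0]
    - [0, 0, 0]
    - [0, 0, 0]
    - [0, 0, 0]
    - [0, 0, 0]
  spin: [0, 0, 0, 0, 0]
  jaw: 0.6

```text
clock: 18.58
eef_pos: [0.5274, -0.3141, 0.0237]
tool_rot: [0.159, 0.987, -0.001, 0.001]
ft_force: [-1.1, -1.2, 5.5]
grip_width: 0.0133
grasp_force: 60.0
```

```bash
python3 go.py
```

```text
t 18.57 p [ 527.4 -314.1   23.7] phi 161.7 zax [ 0.002 -0.002 -1.   ] F [-1.1 -1.2  5.5] M [-0.16  0.2  -0.  ] w 13.3 gf 60.0 q [-31.  35.   1.  55.  -0. -12.]
```

arm_command:
  slide:
    - [0, 0, -2]
    - [0, 0, -5]
    - [0, 0, -9]
    - [0, 0, -12]
    - [0, 0, -12]
  spin: [0, 0, 0, 0, 0]

```text
clock: 19.2
eef_pos: [0.5279, -0.3138, 0.144]
tool_rot: [0.159, 0.987, -0.001, 0.002]
ft_force: [-0.2, -0.2, -4.8]
grip_width: 0.0127
grasp_force: 59.1
```

```bash
python3 go.py .5345 .029 .1437 22.3
```

```text
t 19.2 p [ 527.9 -313.8  144. ] phi 161.72 zax [ 0.004 -0.002 -1.   ] F [-0.2 -0.2 -4.8] M [ 0.02 -0.04 -0.04] w 12.7 gf 59.1 q [-31.  29.  10.  70.   0. -12.]
slide [ 1.013e+01  3.276e+01 -3.000e-02] spin [np.float64(139.4), np.float64(-40.6), np.float64(-220.6)]
```

arm_command:
  slide:
    - [10.1, 32.7, 0]
    - [10.1, 32.7, 0]
    - [10.1, 32.7, 0]
    - [10.1, 32.7, 0]
    - [10.1, 32.7, 0]
  spin: [-40.6, -40.6, -40.6, -40.6, -40.6]

```text
clock: 19.82
eef_pos: [0.5308, 0.0012, 0.1395]
tool_rot: [-0.194, 0.981, 0.001, -0.002]
ft_force: [0.6, 0.8, -4.7]
grip_width: 0.0131
grasp_force: 59.5
```

```bash
python3 go.py .5345 .028 .11 22.3
```

```text
t 19.82 p [530.8   1.2 139.5] phi -157.65 zax [-0.005  0.    -1.   ] F [ 0.6  0.8 -4.7] M [-0.02 -0.14 -0.01] w 13.1 gf 59.5 q [  0.  21.  -4.  65.   0. -22.]
slide [-1.38  2.33  2.95] spin [np.float64(180.0), np.float64(0.0), np.float64(-180.0)]
```

arm_command:
  slide:
    - [-1.2, 2.4, 1]
    - [-1.2, 2.4, 2.5]
    - [-1.2, 2.4, 4]
    - [-1.2, 2.4, 4.7]
    - [-1.2, 2.4, 4.7]
  spin: [0, 0, 0, 0, 0]

```text
clock: 20.45
eef_pos: [0.534, 0.0248, 0.0942]
tool_rot: [-0.193, 0.981, 0.0, -0.001]
ft_force: [1.0, 0.3, -3.7]
grip_width: 0.013
grasp_force: 59.5
```

```bash
python3 go.py .5345 .028 .09 22.3; python3 img.py side g7.png 235 155 345 235 7
cat > pfit.py <<'E'
from fit import *
from go import st
o,Rm,phi=st();p=o["eef_pos"];h=np.radians(phi-180)
for n,bx in(("side",(230,165,345,245)),):
    c=camera(n);I=c["pixels"][bx[1]:bx[3],bx[0]:bx[2]];hs=cv2.cvtColor(I,cv2.COLOR_RGB2HSV).astype(int)
    m=((hs[...,1]<45)&(hs[...,2]>140)).astype(np.uint8)
    def S(q,er=0):
        x=p[0]+(q[0]*np.cos(h)-q[1]*np.sin(h))/1e3;y=p[1]+(q[0]*np.sin(h)+q[1]*np.cos(h))/1e3
        return sil(c,(.15,.076,.012),(x,y,h+q[2]/100),bx,z0=p[2]-.0237),x,y
    m=(cv2.morphologyEx(m,cv2.MORPH_CLOSE,np.ones((2,2)))).astype(float)
    near=np.zeros(m.shape,np.uint8);s0=S([0,0,0])[0]
    ring=(cv2.dilate(s0,np.ones((9,9)))>.5)&(cv2.erode(s0,np.ones((9,9)))<.5)
    dark=cv2.dilate((hs[...,2]<70).astype(np.uint8)*0,np.ones((3,3)))>0
    f=lambda q:np.abs(S(q)[0]-m)[ring].sum()
    r=minimize(f,[0,0,0],method="Nelder-Mead",options=dict(initial_simplex=[[-2,-2,-1],[3,-1,0],[-1,3,1],[1,0,2]],xatol=.02,fatol=.01))
    print(n,"u v dth(deg)",np.round(r.x[:2],2),np.round(np.degrees(r.x[2]/100),2),r.fun,ring.sum(),"xy",np.round(np.array(S(r.x)[1:])*1e3,1),"head",np.degrees(h)+np.degrees(r.x[2]/100))
    print([(np.round(k["centre"],1).tolist(),round(k["confidence"],2),np.round(world(c,[k["centre"]],p[2]-.0237)[0]*1e3,1).tolist()) for t in("plate_hole_big","plate_hole_small","handle") for k in landmark_of(c,t)[:2]])
    cv2.imwrite("pics/m.png",m*255)
E
python3 pfit.py
```

```text
t 20.45 p [534.   24.8  94.2] phi -157.79 zax [-0.002 -0.    -1.   ] F [ 1.   0.3 -3.7] M [ 0.01 -0.02  0.01] w 13.0 gf 59.5 q [  3.  23.  -8.  59.  -0. -20.]
slide [-0.17  0.27  0.42] spin [np.float64(179.9), np.float64(-0.1), np.float64(-180.1)]
t 20.5 p [534.6  25.   95. ] phi -157.78 zax [-0.001 -0.    -1.   ] F [-0.8 -0.4 -4.5] M [ 0.   -0.04 -0.01] w 12.6 gf 59.5 q [  3.  23.  -8.  59.  -0. -20.]
side u v dth(deg) [ 3.17 -3.07] -0.54 224.74117647058824 1519 xy [538.7  23.3] head -338.3225172572834
[([162.0, 380.7], 0.74, [191.6, -463.1, 71.3]), ([193.1, 316.8], 0.86, [258.3, -315.6, 71.3]), ([270.3, 209.1], 0.56, [475.1, 1.1, 71.3]), ([289.4, 193.8], 0.9, [536.6, 53.5, 71.3]), ([173.9, 335.3], 0.58, [214.1, -358.4, 71.3])][ WARN:0@2.331] global loadsave.cpp:1063 imwrite_ Unsupported depth image for selected encoder is fallbacked to CV_8U.
```

View pics/g7.png

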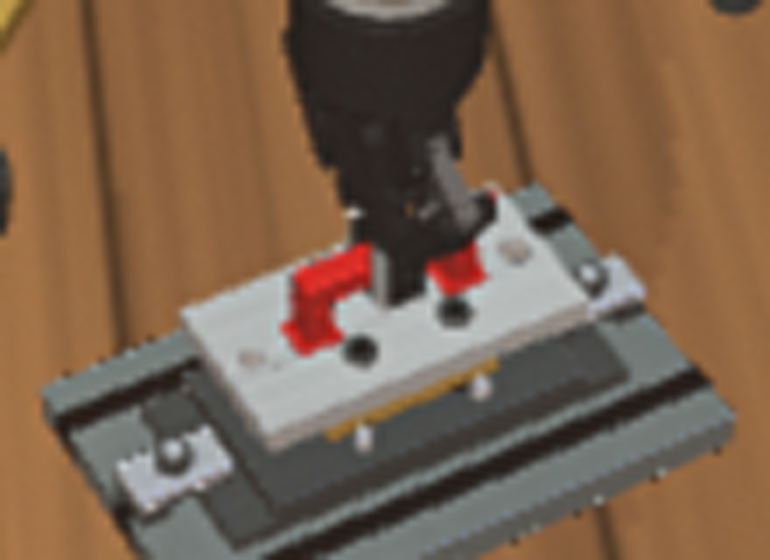

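The crop shows the plate level over the nest, holes at (514,250) and (253,358), blank edge visible beneath (no more pictures; the rest by numbers). Masking by depth instead.

```bash
cat > pfit.py <<'E'
from fit import *
from go import st
o,Rm,phi=st();p=o["eef_pos"];h=np.radians(phi-180);zu=p[2]-.0237
bx=(230,160,345,245);c=camera("side");W=cloud(c)[bx[1]:bx[3],bx[0]:bx[2]]
hs=cv2.cvtColor(c["pixels"][bx[1]:bx[3],bx[0]:bx[2]],cv2.COLOR_RGB2HSV).astype(int)
V=hs[...,2]
def S(q):
    x=p[0]+(q[0]*np.cos(h)-q[1]*np.sin(h))/1e3;y=p[1]+(q[0]*np.sin(h)+q[1]*np.cos(h))/1e3
    return sil(c,(.15,.076,.012),(x,y,h+q[2]/100),bx,z0=zu),x,y
s0=S([0,0,0])[0]
inn=(cv2.erode(s0,np.ones((5,5)))>.9)&(hs[...,1]<45)&(np.abs(W[...,2]-zu-.012)<.006)
print("top height",np.round(np.nanmedian(W[inn][:,2])*1e3,1),"exp",round((zu+.012)*1e3,1),"V plate",np.percentile(V[inn],[5,50,95]))
P=W[inn];x=(P[:,0]-p[0])*np.cos(h)+(P[:,1]-p[1])*np.sin(h);y=-(P[:,0]-p[0])*np.sin(h)+(P[:,1]-p[1])*np.cos(h)
print("slopes",np.round(np.linalg.lstsq(np.c_[x,y,np.ones(len(x))],P[:,2],rcond=None)[0],4))
m=np.isfinite(W[...,2])&(W[...,2]>zu+.002)&(hs[...,1]<60)&(V>115)
m=cv2.medianBlur(m.astype(np.uint8),3).astype(float)
bad=cv2.dilate(((W[...,2]>zu+.024)|(V<75)&(W[...,2]>zu)).astype(np.uint8),np.ones((5,5)))>0
ok=(cv2.dilate(s0,np.ones((11,11)))>.5)&(cv2.erode(s0,np.ones((9,9)))<.5)&~bad
f=lambda q:np.abs(S(q)[0]-m)[ok].sum()
r=minimize(f,[0,0,0],method="Nelder-Mead",options=dict(initial_simplex=[[-2,-2,-1],[3,-1,0],[-1,3,1],[1,0,2]],xatol=.02,fatol=.01))
print("u v dth(deg)",np.round(r.x[:2],2),np.round(np.degrees(r.x[2]/100),2),"err",r.fun,ok.sum(),"xy",np.round(np.array(S(r.x)[1:])*1e3,1))
# holes: darker/other-coloured blobs near expected spots at plate top
g=cv2.cvtColor(c["pixels"],cv2.COLOR_RGB2GRAY).astype(float)
for nm,s in(("big",.062),("small",-.062)):
    e=[p[0]+s*np.cos(h),p[1]+s*np.sin(h),zu+.012];q=proj(c,[e])[0];u,v=np.round(q).astype(int)
    w=g[v-4:v+5,u-5:u+6];wt=np.clip(np.median(w)-8-w,0,None);yy,xx=np.mgrid[v-4:v+5,u-5:u+6]
    k=[(wt*xx).sum()/wt.sum(),(wt*yy).sum()/wt.sum()];X=world(c,[k],zu+.012)[0]
    print(nm,"pred px",np.round(q,1),"found",np.round(k,1),"world",np.round(X[:2]*1e3,1),"along,across off",np.round([((X[0]-e[0])*np.cos(h)+(X[1]-e[1])*np.sin(h))*1e3,(-(X[0]-e[0])*np.sin(h)+(X[1]-e[1])*np.cos(h))*1e3],1));print(w.astype(int)[1:-1])
E
python3 pfit.py
```

```text
t 20.7 p [535.4  25.6  96. ] phi -157.72 zax [ 0.002  0.    -1.   ] F [ 0.  -0.6 -5.5] M [-0.04  0.06  0.  ] w 12.8 gf 59.5 q [  3.  23.  -7.  59.   0. -20.]
top height 84.9 exp 84.3 V plate [118. 185. 191.]
slopes [-0.0012 -0.0152  0.0846]
u v dth(deg) [0.65 3.47] 0.39 err 35.015686274509804 1383 xy [534.7  29.1]
big pred px [308.8 190. ] found [310. 188.] world [597.7  56.9] along,across off [7.5 5.3]
[[108 179 190 187 186 187 186 154  75  36  47]
 [181 195 187 163 163 170 176 187 147  97 113]
 [187 188 164 141 151 156 146 179 187 162 133]
 [182 189 155 139 145 145 133 159 183 186 161]
 [179 192 185 155 118 123 143 176 185 188 187]
 [130 182 187 185 182 183 184 187 187 188 191]
 [104 177 184 185 187 187 189 188 188 188 189]]
small pred px [271.2 205.7] found [267.9 207.8] world [468.2  -4.9] along,across off [-11.7  -2.7]
[[184 181 182 183 181 180 181 184 188 190 164]
 [185 183 184 180 163 166 173 187 189 188 183]
 [178 185 184 164 144 155 156 179 181 179 179]
 [148 181 189 166 148 155 160 174 176 176 180]
 [119 150 183 183 178 176 176 179 180 184 185]
 [109 122 169 180 178 180 182 185 186 185 182]
 [ 92 108 143 175 185 186 186 185 182 182 182]]
```

```bash
sed -i 's/wt=np.clip(np.median(w)-8-w,0,None);/wt=np.clip(178-w,0,None);n_,l_,s_,c_=cv2.connectedComponentsWithStats((wt>4).astype(np.uint8),connectivity=4);dd=[np.hypot(*(c_[i]-[5,4])) if s_[i,4]>5 else 99 for i in range(1,n_)];wt=wt*(l_==1+int(np.argmin(dd)));/; s/;print(w.astype(int)\[1:-1\])//' pfit.py
python3 pfit.py; python3 pfit.py|tail -3
python3 - <<'E'
from jigfit import *
c=camera("side");print(proj(c,tf([[62,0,66],[-62,0,66]],(.5343,.0295,np.radians(22.2)))))
E
```

```text
t 20.75 p [535.3  25.7  96. ] phi -157.71 zax [ 0.001  0.    -1.   ] F [-0.7 -0.5 -5. ] M [-0.02 -0.01 -0.02] w 12.4 gf 59.5 q [  3.  23.  -7.  59.   0. -20.]
top height 84.8 exp 84.3 V plate [109.15 185.   191.  ]
slopes [-0.0022 -0.0171  0.0846]
u v dth(deg) [0.8  3.22] 1.09 err 39.61176470588235 1386 xy [534.8  29. ]
big pred px [308.7 190. ] found [308.4 190. ] world [591.8  49.6] along,across off [-0.7  0.7]
small pred px [271.1 205.7] found [270.7 205.3] world [476.9   3.9] along,across off [-0.3  2. ]
u v dth(deg) [0.46 3.46] 0.66 err 36.635294117647064 1384 xy [534.3  29.2]
big pred px [308.7 190. ] found [308.4 189.9] world [591.9  49.7] along,across off [-0.5  0.6]
small pred px [271.1 205.7] found [270.5 205.3] world [476.5   3.9] along,across off [-0.7  2. ]
[[308.01541864 193.44022325]
 [270.78695748 208.9754316 ]]
```

arm_command:
  slide:
    - [-0.05, 0.22, 0]
    - [-0.05, 0.22, 0.3]
    - [-0.05, 0.22, 0.6]
    - [-0.05, 0.22, 0.8]
    - [-0.05, 0.22, 0.8]
  spin: [0, 0, 0, 0, 0]

```text
clock: 21.52
eef_pos: [0.5341, 0.0281, 0.0869]
tool_rot: [-0.193, 0.981, 0.0, -0.0]
ft_force: [0.4, 0.6, -5.0]
grip_width: 0.0128
grasp_force: 59.7
```

```bash
python3 pfit.py
```

```text
t 21.52 p [534.1  28.1  86.9] phi -157.69 zax [-0.001 -0.    -1.   ] F [ 0.4  0.6 -5. ] M [ 0.04 -0.01 -0.  ] w 12.8 gf 59.7 q [  3.  24.  -8.  58.  -0. -19.]
top height 75.6 exp 75.2 V plate [108.2 185.  192. ]
slopes [-0.0019 -0.0161  0.0755]
u v dth(deg) [0.88 3.1 ] 0.52 err 35.21176470588235 1366 xy [533.8  31.3]
big pred px [308.1 191.6] found [307.7 191.5] world [590.3  52.2] along,across off [-0.9  1. ]
small pred px [270.7 207.2] found [270.2 206.8] world [475.4   6.2] along,across off [-0.6  2. ]
```

arm_command:
  slide:
    - [0, 0, 0.15]
    - [0, 0, 0.3]
    - [0, 0, 0.45]
    - [0, 0, 0.6]
    - [0, 0, 0.6]
  spin: [0, 0, 0, 0, 0]

```text
clock: 22.2
eef_pos: [0.5342, 0.0281, 0.0811]
tool_rot: [-0.194, 0.981, 0.0, -0.0]
ft_force: [0.3, -1.0, -4.3]
grip_width: 0.0125
grasp_force: 59.7
```

```bash
python3 go.py
```

```text
t 22.2 p [534.2  28.1  81.1] phi -157.68 zax [-0. -0. -1.] F [ 0.3 -1.  -4.3] M [ 0.03 -0.02  0.02] w 12.5 gf 59.7 q [  3.  24.  -9.  57.  -0. -19.]
```

arm_command:
  slide:
    - [0, 0, 0.1]
    - [0, 0, 0.2]
    - [0, 0, 0.3]
    - [0, 0, 0.4]
    - [0, 0, 0.4]
  spin: [0, 0, 0, 0, 0]

```text
clock: 22.82
eef_pos: [0.5343, 0.0281, 0.0772]
tool_rot: [-0.193, 0.981, 0.0, -0.0]
ft_force: [0.1, -0.7, -5.1]
grip_width: 0.0131
grasp_force: 59.7
```

arm_command:
  slide:
    - [0, 0, 0.05]
    - [0, 0, 0.1]
    - [0, 0, 0.15]
    - [0, 0, 0.2]
    - [0, 0, 0.2]
  spin: [0, 0, 0, 0, 0]

```text
clock: 23.45
eef_pos: [0.5344, 0.0282, 0.0758]
tool_rot: [-0.194, 0.981, -0.0, 0.0]
ft_force: [-1.9, 0.0, 0.6]
grip_width: 0.0128
grasp_force: 60.3
```

```bash
python3 go.py
```

```text
t 23.45 p [534.4  28.2  75.8] phi -157.68 zax [ 0.  0. -1.] F [-1.9  0.   0.6] M [-0.04  0.44 -0.02] w 12.8 gf 60.3 q [  3.  24.  -9.  57.   0. -19.]
```

arm_command:
  slide:
    - [0, 0, 0.05]
    - [0, 0, 0.1]
    - [0, 0, 0.15]
    - [0, 0, 0.15]
    - [0, 0, 0.15]
  spin: [0, 0, 0, 0, 0]

```text
clock: 24.08
eef_pos: [0.5344, 0.0282, 0.0757]
tool_rot: [-0.193, 0.981, -0.0, 0.001]
ft_force: [-6.8, -0.4, 10.7]
grip_width: 0.0129
grasp_force: 61.7
```

arm_command:
  slide:
    - [0, 0, 0]
    - [0, 0, 0]
    - [0, 0, 0]
    - [0, 0, 0]
    - [0, 0, 0]
  spin: [0, 0, 0, 0, 0]

```text
clock: 24.7
eef_pos: [0.5344, 0.0282, 0.0757]
tool_rot: [-0.193, 0.981, -0.0, 0.001]
ft_force: [-7.3, 0.2, 11.1]
grip_width: 0.0132
grasp_force: 61.7
```

```bash
python3 pfit.py
```

```text
t 24.7 p [534.4  28.2  75.7] phi -157.69 zax [ 0.001  0.    -1.   ] F [-7.3  0.2 11.1] M [-0.11  1.18  0.02] w 13.2 gf 61.7 q [  3.  24.  -9.  56.   0. -19.]
top height 64.8 exp 64.0 V plate [109. 185. 191.]
slopes [-0.0032 -0.0247  0.0643]
u v dth(deg) [0.87 3.23] 0.99 err 37.490196078431374 1364 xy [534.   31.5]
big pred px [308.1 194.2] found [307.6 193.5] world [590.7  54.8] along,across off [0.3 3.2]
small pred px [270.9 209.8] found [270.6 209.5] world [476.2   6. ] along,across off [-0.3  1.6]
```

arm_command:
  slide:
    - [0.02, 0.01, 0.04]
    - [0.02, 0.01, 0.04]
    - [0.02, 0.01, 0.04]
    - [0.02, 0.01, 0.04]
    - [0.02, 0.01, 0.04]
  spin: [0, 0, 0, 0, 0]

```text
clock: 25.38
eef_pos: [0.5344, 0.0282, 0.0757]
tool_rot: [-0.193, 0.981, -0.0, 0.001]
ft_force: [-7.2, -0.9, 11.7]
grip_width: 0.0128
grasp_force: 62.0
```

arm_command:
  slide:
    - [0, 0, 0]
    - [0, 0, 0]
    - [0, 0, 0]
    - [0, 0, 0]
    - [0, 0, 0]
  spin: [0, 0, 0, 0, 0]

```text
clock: 26.0
eef_pos: [0.5344, 0.0281, 0.0757]
tool_rot: [-0.193, 0.981, -0.0, 0.001]
ft_force: [-5.4, -0.1, 12.6]
grip_width: 0.0127
grasp_force: 62.0
```

```bash
python3 go.py
```

```text
t 26.0 p [534.4  28.1  75.7] phi -157.69 zax [ 0.002  0.    -1.   ] F [-5.4 -0.1 12.6] M [-0.09  1.28 -0.  ] w 12.7 gf 62.0 q [  3.  24.  -9.  56.  -0. -19.]
```

arm_command:
  slide:
    - [0, 0, 0.02]
    - [0, 0, 0.02]
    - [0, 0, 0.02]
    - [0, 0, 0.02]
    - [0, 0, 0.02]
  spin: [0, 0, 0, 0, 0]

```text
clock: 26.62
eef_pos: [0.5344, 0.0282, 0.0757]
tool_rot: [-0.194, 0.981, -0.0, 0.001]
ft_force: [-7.4, 0.3, 13.0]
grip_width: 0.0128
grasp_force: 62.2
```

```bash
python3 go.py; python3 -c "
from workcell import *
print(job_done())"
```

```text
t 26.62 p [534.4  28.2  75.7] phi -157.69 zax [ 0.002  0.    -1.   ] F [-7.4  0.3 13. ] M [-0.05  1.39 -0.05] w 12.8 gf 62.2 q [  3.  24.  -9.  56.  -0. -19.]
the job is handed in; nothing more can be done
None
```

The job is handed in at 26.6 s, verdict unseen: the blank measured level in the nest and was pushed home with about 25 N, and the plate is over both dowels at its seated height, still gripped and pressed down with about 13 N at the wrist plus its own weight of about 5 N; I viewed 11 pictures, one over the limit of 10.

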